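Tap the ginger jar back to the middle of its stand

ROBOT

A 6-joint arm with a two-finger parallel gripper is mounted at the origin on the work surface. World frame = base frame: x ahead of the robot, y to its left, z up, the work surface at z = 0. Lengths are in mm, angles in degrees, forces in N, time in s.
With the tool pointing down it reaches from about 350 to 850 mm from the base axis. Payload 8.1 kg.
Tool frame: the origin (TCP) lies midway between the tips of the shut fingers; the grasp point (between the pads) lies 19 mm behind it (r.grasp_offset is the distance from the TCP to the grasp point, in mm); z points along the fingers, x is the direction in which the jaws open and shut, and the axes are right-handed (so a half turn about z gives the same grasp; the last joint's range is limited). The gripper opens to 85 mm and grips with 20 to 120 N. Pads are 22 mm wide; open, the fingers measure 114 mm over their backs; the gripper's body (76 mm by 85 mm) begins 54 mm behind the grasp point. The pads swing forward as they close: fully open they stand 13 mm farther back than shut.
Start: joints at [-74.164, 7.471, 85.268, -0, 87.261, -4.893], TCP at [212.395, -561.154, 231.292] pointing down, gripper open.
Joint ranges: [-169.43, 169.43], [-51.17, 129.36], [1.28, 143.12], [-76.62, 256.62], [0, 156.53], [-152.29, 152.29]. Speed limits (degrees/s): [136.94, 136.94, 159.86, 180, 180, 180].

INTERFACE

Orientations are given as [roll, pitch, yaw] about the fixed x, y, z axes, in that order (R = Rz(yaw) Ry(pitch) Rx(roll)).
In Python, from bench import r, optics, hand_in gives the robot as it stands.
- The arm moves only by the shell command python3 -m pendant 'ROWS' [FORCE]. ROWS is JSON, a list of rows, each a list of 5 numbers: the opening, from 0 (shut) to 1 (fully open), then the shift along the tool's x, y, z in mm, then the turn about the tool's z in degrees. A call has 1 to 10 rows; each row shifts and turns the commanded pose from where the row before left it, along the tool's axes as they then stand; what a row does not reach is not made up. A row lasts 1/10 s, in which the tool goes at most 50 mm and 8.59 degrees, less where a joint would pass 70% of its speed; a pose out of reach is approached as far as the arm can. A call with a gripper value outside its range is refused whole. The fingers move at their own pace and stop on an object; FORCE is the grip in N (left out, the last holds). Time passes only in rows, so rows that do not move let the fingers close. It gives the time, the measured TCP pose, the force and the opening at its end, in the units of the state.
- r.sense(): the state, without advancing time (a new reading comes with each control period).
- optics.snapshot(name): name is "scene" or "top" or "wrist"; returns (picture, depth): 400x640x3 uint8, blue, green, red; 400x640 float32, mm along the optical axis (not along the pixel's ray), 0 where there is no reading.
- optics.camera_params(name): a dict with "camera_matrix" (3x3 intrinsics, pixels), "k1" (the pictures are not rectified: a ray, as slopes to the right and down, at radius r is drawn at 1 + k1 r^2 times it, then the intrinsics apply), "eye" and "orientation" of the camera in the world. Camera axes: x right, y down, z forward; pixel columns grow to the right and rows downward; lengths in mm; the calibration is good to about 2 mm. A picture is of the moment at which its call begins: read the wrist's pose just before it. camera_params takes no time and is no camera call; for the wrist camera it gives the pose at the moment of the call.
- hand_in(): hands the job in, once; it reports no verdict.
Trained networks look in the newest picture that a camera, given by its name, has taken for a name from the list of things; names that differ only in an ending like _2 or _b are one class to them, and where a whole thing is asked for, a point or a joint stands for the part that bears it (a point fixed in the world has none). Each returns a list of dicts, best first, with "score" (0 to 1); they miss things now and then, are a little off and sometimes report something else, mostly with a low value. They report only what shows in the picture. A call takes as long as a camera call. They do not tell look-alikes from the thing itself.
- optics.search_frame(camera, query): "at" ([x, y, z] in mm, in world coordinates, good to about 4 mm: the middle of the surface that is visible of it).
The state is a dict: "time": time; "joint_pos": joint angles; "qd": joint speeds; "joint_efforts": joint torques, N m; "tool_pos": TCP position; "tcp_rot": TCP orientation; "ft_force": force on the tool from outside, world axes, zero at the start; "wrist_torque": the same for the moment, N m; "finger_gap": finger opening in mm.
Only numpy, scipy, OpenCV 4.12 (cv2) and the standard library are available. Lean on these libraries where they do the work, as an engineer would, in place of code of your own. Each camera call takes 0.05 s, during which the arm holds its last target. There are 200 camera calls.

TASK

The white ginger jar has been knocked off-centre on its little round wooden stand and stands close to its edge. Using only light pushes or taps with the fingertips, centre the jar on the stand by eye so that it stands upright and still in the middle, then take the hand away. Do not grip, lift or tip the jar or knock it hard, leave the stand where it is, and do not disturb the other things on the counter.

Things in the scene. Friction and masses are not known exactly. Their poses are not given: they have to be found in the camera images.
- ginger_jar: small white ceramic ginger jar, 88 mm high with its low domed lid (the lid is stuck fast). Round: foot 44 mm in diameter, belly 84 mm at its widest 40 mm above the foot, narrowing to 48 mm under the lid; lid 56 mm in diameter, from 66 to 88 mm. About 0.3 to 0.55 kg. Origin at the centre of the foot's underside, z along the jar's axis. It stands off-centre on the stand. Pushed gently at the belly it slides (a force of 1 to 3 N); pushed at the lid it rocks and can tip over
- stand: low round stand of dark turned wood, 96 mm in diameter, flat top 22 mm above the counter, three small feet, no rim; 0.28 kg, standing loose on the counter. Origin at the centre of its underside, z up; its yaw has no meaning. From the start it is level on the counter (z = 0)
- spice_tin: round stainless spice tin with a screw lid, 65 mm in diameter, 72 mm high, beside the stand on its far left. Origin at the centre of its underside. Not to be disturbed
- rice_paddle: light wooden rice paddle lying flat, 220 mm long, 66 mm wide at the blade, 9 mm thick, to the right of the stand. Origin between handle and blade, x towards the blade's end (104 mm off; the handle's end lies 116 mm the other way). Not to be disturbed
- sauce_dish: small blue ceramic sauce dish, 84 mm in diameter, 22 mm high, to the left of the stand. Origin at the centre of its underside. Not to be disturbed
- mixing_bowl: red plastic mixing bowl, 200 mm in diameter, 85 mm high, far to the right. Origin at the centre of its underside. Not to be disturbed
- soy_bottle: amber glass bottle, 60 mm in diameter, 190 mm high, far to the left. Origin at the centre of its underside. Not to be disturbed
- pepper_mill: wooden pepper mill, 52 mm in diameter, 145 mm high, beyond the stand on the right. Origin at the centre of its underside. Not to be disturbed
Things that resemble listed ones, but are neither listed nor needed, are in the scene too. Leave any pink look-alike of the stand alone.

How it is judged (in metres and radians):
At the end, for the whole second after the job is handed in: The jar's axis is within 6 mm of the stand's axis, the jar stands upright (within 2 degrees) and at rest on the stand's top, the stand is within 12 mm of where it was, and every other thing within 15 mm of where it was (horizontal distance between ginger_jar and stand below 0.006 m and angle between each of ginger_jar, stand's own z axis and vertical below 0.04 rad and z of ginger_jar in the frame of stand between 0.019 and 0.025 m and linear speed of ginger_jar below 0.01 m/s and angular speed of ginger_jar below 0.1 rad/s and distance of stand from where it was at the start of the episode below 0.012 m and distance of each of spice_tin, rice_paddle, sauce_dish, mixing_bowl, soy_bottle, pepper_mill from where it was at the start of the episode below 0.015 m); the robot touches nothing.
It fails at once if the jar is gripped or knocked hard (more than 15 N between the hand and the jar) (contact force between any of the fingers, the arm and ginger_jar above 15 N).
It fails at once if the jar is tipped by more than 15 degrees (angle between ginger_jar's own z axis and vertical above 0.26 rad).
It fails at once if the jar is lifted off the stand (10 mm or more) or falls off it (z of ginger_jar in the frame of stand above 0.032 m or z of ginger_jar in the frame of stand below 0.012 m).
It fails at once if the stand is shoved more than 12 mm (distance of stand from where it was at the start of the episode above 0.012 m).
It fails at once if another thing on the counter is moved more than 15 mm (distance of any of spice_tin, rice_paddle, sauce_dish, mixing_bowl, soy_bottle, pepper_mill from where it was at the start of the episode above 0.015 m).
It also fails if it takes over 48 s, if anything falls off the work surface, if the arm or the gripper's body presses on something with over 40 N, if the wrist force passes 120 N, or if a joint passes its speed limit or range.

## Working session

There is one attempt and no reset: what is moved stays moved. The work goes in short steps, Python scripts to look and compute and a shell command to move; the robot and the scene stay as the last step left them, time stands still between calls to the robot, and variables do not carry over. Pictures are saved under pics/ and viewed, about 8 in all and at most 12, crops included, and the job is handed in when it is done.

```bash
mkdir -p pics; ls
python3 - <<'E'
from bench import r, optics
import cv2, numpy as np
s=r.sense(); print(s['time'],s['tool_pos'],s['tcp_rot'],s['finger_gap'])
for c in ['top','scene']:
    im,d=optics.snapshot(c); cv2.imwrite(f'pics/{c}0.png',im); np.savez(f'pics/{c}0.npz',im=im,d=d)
    p=optics.camera_params(c); print(c,p)
    for n in ['ginger_jar','stand']+(['spice_tin','rice_paddle','sauce_dish','mixing_bowl','soy_bottle','pepper_mill'] if c=='top' else []):
        print(n,[(np.round(q['at']).tolist(),round(q['score'],2)) for q in optics.search_frame(c,n)])
E
```

```text
pics
0.0 [ 212.26217704 -560.60637964  230.24600344] [-1.79990756e+02  1.06178038e-01 -6.92694403e+01] 85.21803501320505
top {'camera_matrix': array([[413.05967898,   0.        , 318.60765378],
       [  0.        , 413.05967898, 204.75933351],
       [  0.        ,   0.        ,   1.        ]]), 'k1': 0.022478775830534602, 'eye': array([ 453.38180753,  -40.62423824, 1261.67321466]), 'orientation': array([-174.87987153,    0.29321062,  -90.29786975])}
ginger_jar [([558.0, -74.0, 85.0], 0.74), ([595.0, -446.0, 30.0], 0.26)]
stand [([518.0, -67.0, 21.0], 0.76), ([387.0, -109.0, 23.0], 0.74)]
spice_tin [([656.0, 30.0, 72.0], 0.81)]
rice_paddle [([548.0, -236.0, 7.0], 0.56)]
sauce_dish [([529.0, 108.0, 14.0], 0.75)]
mixing_bowl [([594.0, -446.0, 32.0], 0.89)]
soy_bottle [([634.0, 193.0, 126.0], 0.83), ([555.0, -72.0, 87.0], 0.58)]
pepper_mill [([682.0, -223.0, 112.0], 0.95)]
scene {'camera_matrix': array([[374.80202156,   0.        , 318.18341927],
       [  0.        , 374.80202156, 199.28815624],
       [  0.        ,   0.        ,   1.        ]]), 'k1': -0.08155787129392858, 'eye': array([1156.02882147, -258.67992052,  904.00352677]), 'orientation': array([-143.72192579,    1.03470025,   68.76158734])}
ginger_jar [([576.0, -77.0, 85.0], 0.94)]
stand [([578.0, -94.0, 22.0], 0.73), ([392.0, -112.0, 23.0], 0.57)]
```

View pics/top0.png

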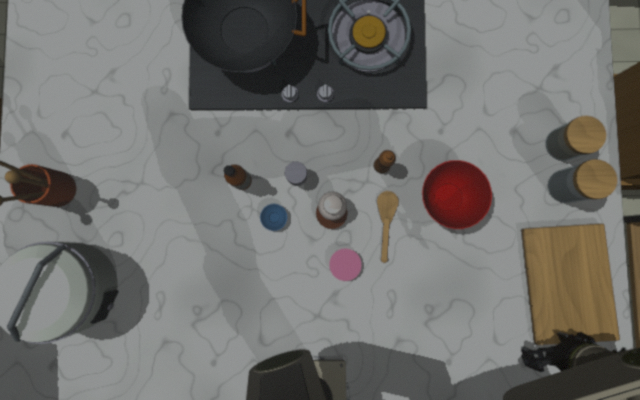

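View pics/scene0.png

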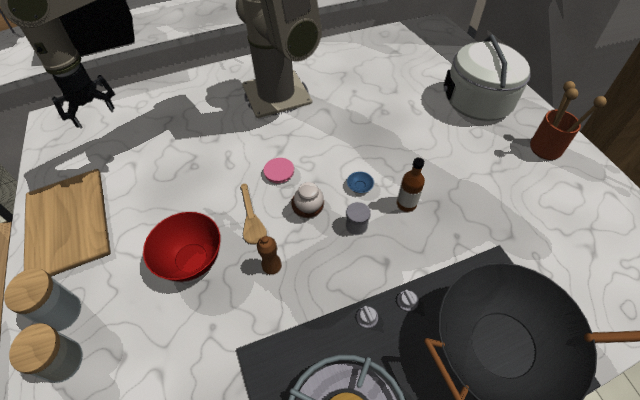

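```bash
cat > h.py <<'E'
import cv2, numpy as np
from scipy.spatial.transform import Rotation as R
from bench import r, optics
def cloud(p,d):
    K=p['camera_matrix']; h,w=d.shape
    v,u=np.mgrid[:h,:w].astype(float)
    x=(u-K[0,2])/K[0,0]; y=(v-K[1,2])/K[1,1]; rr=np.hypot(x,y); s=rr.copy()
    for _ in range(8): s=rr/(1+p['k1']*s*s)
    f=np.where(rr>0,s/np.maximum(rr,1e-9),1)
    P=np.stack([x*f*d,y*f*d,d],-1)@R.from_euler('xyz',p['orientation'],degrees=True).as_matrix().T+p['eye']
    P[d<=0]=np.nan
    return P
def proj(p,X):
    q=(np.asarray(X,float)-p['eye'])@R.from_euler('xyz',p['orientation'],degrees=True).as_matrix()
    a=q[...,:2]/q[...,2:]; a=a*(1+p['k1']*(a**2).sum(-1,keepdims=True)); K=p['camera_matrix']
    return a*[K[0,0],K[1,1]]+[K[0,2],K[1,2]]
E
python3 - <<'E'
from h import *
out=[]
for c in ['top','scene']:
    z=np.load(f'pics/{c}0.npz'); p=optics.camera_params(c); P=cloud(p,z['d']); im=z['im']
    near=np.hypot(P[...,0]-545,P[...,1]+72)<90
    zz=P[...,2]
    for lo,hi in [(17,27),(30,60),(66,95)]:
        m=near&(zz>lo)&(zz<hi); Q=P[m]; 
        if len(Q): print(c,lo,hi,len(Q),Q.min(0).round(),Q.max(0).round(),Q.mean(0).round(1), im[m].mean(0).round())
    a=proj(p,[545,-72,40]).astype(int); k=45
    cr=im[a[1]-k:a[1]+k,a[0]-k:a[0]+k]; out.append(cv2.resize(cr,(390,390),interpolation=cv2.INTER_CUBIC)); print(a-k)
cv2.imwrite('pics/crop.png',cv2.convertScaleAbs(np.hstack(out),alpha=1.5))
E
```

```text
top 17 27 288 [ 494. -117.   17.] [561. -27.  27.] [517.9 -69.6  21.8] [44. 51. 68.]
top 30 60 1 [601. -69.  59.] [601. -69.  59.] [601.5 -68.6  58.9] [112. 114. 112.]
top 66 95 323 [ 519. -114.   66.] [600. -33.  91.] [555.7 -72.7  79.1] [101. 103. 106.]
[286 165]
scene 17 27 144 [ 505. -118.   17.] [592. -29.  24.] [564.4 -89.3  20.2] [20. 26. 42.]
scene 30 60 42 [ 567. -113.   41.] [602. -44.  60.] [593.7 -82.1  54.2] [47. 51. 58.]
scene 66 95 331 [ 529. -113.   66.] [603. -33.  95.] [581.4 -78.8  78.5] [123. 129. 136.]
[262 153]
```

View pics/crop.png

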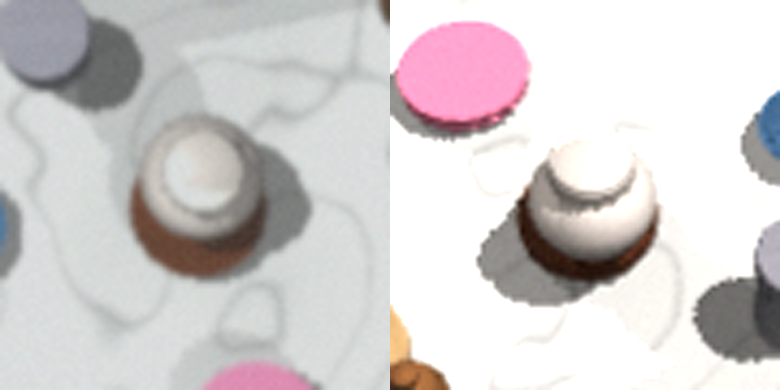

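```bash
python3 -m pendant '[[1,0,0,-15,7],[1,0,0,-15,7],[1,0,0,-15,6.7],[1,-30,-26,0,0],[1,-30,-26,0,0],[1,-30,-26,0,0],[1,-30,-26,0,0],[1,-30,-26,0,0],[1,-30,-26,0,0],[1,-30,-26,0,0]]'
python3 -m pendant '[[0.6,-30,-26,0,0],[0.6,-30,-26,0,0],[0.6,-30,-26,0,0],[0.6,-30,-26,0,0],[0.6,-30,-26,0,0],[0.6,-30,-26,0,0],[0.6,-30,-26,0,0],[0.6,-30,-26,0,0],[0.6,-30,-26,0,0],[0.6,0,0,0,0]]'
```

```text
time: 1.6
tool_pos: [395.2, -349.8, 276.6]
tcp_rot: [-180.0, -0.0, -90.0]
ft_force: [-0.6, -0.5, 0.3]
finger_gap: 85.3
time: 2.6
tool_pos: [630.1, -76.7, 275.5]
tcp_rot: [180.0, 0.1, -89.7]
ft_force: [0.3, -0.1, -0.4]
finger_gap: 51.6
```

Run:
```python
from h import *
s=r.sense(); print(s['time'],s['tool_pos'],s['tcp_rot'],s['finger_gap'])
p=optics.camera_params('wrist'); im,d=optics.snapshot('wrist'); print(p)
np.savez('pics/w1.npz',im=im,d=d,eye=p['eye'],o=p['orientation']); cv2.imwrite('pics/w1.png',im)
for n in ['ginger_jar','stand']: print(n,[(np.round(q['at']).tolist(),round(q['score'],2)) for q in optics.search_frame('wrist',n)])
```

```text
2.6 [630.07739664 -76.72804457 275.47293893] [ 1.79993367e+02  9.78213407e-02 -8.97235985e+01] 51.649782815567065
{'camera_matrix': array([[322.63094984,   0.        , 317.04018097],
       [  0.        , 322.63094984, 204.86602876],
       [  0.        ,   0.        ,   1.        ]]), 'k1': -0.04447298014720032, 'eye': array([702.80222602, -76.55340358, 416.73761794]), 'orientation': array([163.41195447,   0.17940875, -89.7088684 ])}
ginger_jar []
stand [([394.0, -109.0, 21.0], 0.56)]
```

View pics/w1.png

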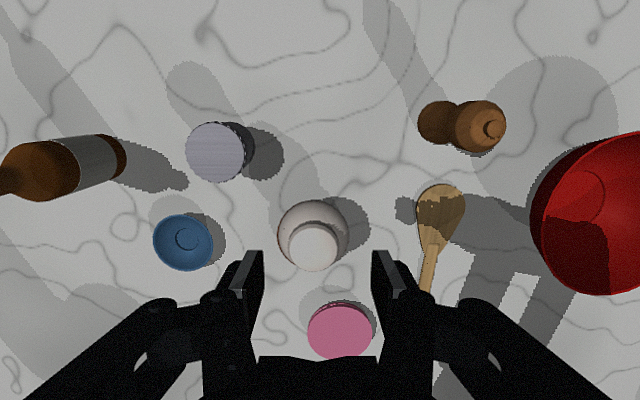

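```bash
python3 -m pendant '[[0.6,0,40,0,0],[0.6,0,40,0,0],[0.6,0,40,0,0],[0.6,0,0,0,0],[0.6,0,0,0,0]]'
cat > meas.py <<'E'
import sys; from h import *
from scipy.optimize import least_squares
def circ(xy,R0=None,c0=(550,-72)):
    f=lambda t:(np.hypot(xy[:,0]-t[0],xy[:,1]-t[1])-(R0 or t[2]))
    s=least_squares(f,list(c0)+([] if R0 else [35]),loss='soft_l1',f_scale=1.0); return s.x,np.sqrt(np.mean(s.fun**2))
def meas(cam,tag,show=True):
    p=optics.camera_params(cam); im,d=optics.snapshot(cam); P=cloud(p,d)
    near=np.hypot(P[...,0]-548,P[...,1]+72)<65; z=P[...,2]
    for lo,hi in [(58,64),(64,70),(70,76),(76,82),(82,88),(90,112)]:
        Q=P[near&(z>lo)&(z<hi)]
        if len(Q)>15:
            x,e=circ(Q[:,:2]); print(cam,'jar',lo,hi,len(Q),x.round(1),'rms',round(e,1), 'mean',Q.mean(0).round(1))
    m=near&(z>16)&(z<27); Q=P[m]; zz=np.median(Q[:,2])
    from scipy.spatial import ConvexHull
    H=Q[ConvexHull(Q[:,:2]).vertices][:,:2]
    # outermost per angle about the guess
    c=np.array([542,-72.]); 
    for _ in range(3):
        a=np.round(np.degrees(np.arctan2(Q[:,1]-c[1],Q[:,0]-c[0]))/5); rr=np.hypot(Q[:,0]-c[0],Q[:,1]-c[1])
        E=np.array([Q[a==k][np.argmax(rr[a==k]),:2] for k in np.unique(a) if rr[a==k].max()>42])
        x,e=circ(E,47.5,c); c=x
    print(cam,'stand z',zz.round(1),'n',len(Q),len(E),x.round(1),'rms',round(e,2))
    np.savez(f'pics/{tag}.npz',im=im,d=d,eye=p['eye'],o=p['orientation'])
    q=proj(p,[545,-72,40]).astype(int); k=85 if cam=='wrist' else 40
    cr=im[max(q[1]-k,0):q[1]+k,q[0]-k:q[0]+k]; cv2.imwrite(f'pics/{tag}.png',cv2.convertScaleAbs(cv2.resize(cr,None,fx=3,fy=3,interpolation=cv2.INTER_CUBIC),alpha=1.4))
if __name__=='__main__':
    s=r.sense(); print(s['time'],s['tool_pos'].round(1),s['ft_force'].round(1),round(s['finger_gap'],1))
    for c in sys.argv[2:]: meas(c,sys.argv[1]+c)
E
python3 meas.py a wrist top
```

```text
time: 3.25
tool_pos: [507.3, -82.1, 277.0]
tcp_rot: [-179.9, -0.0, -90.1]
ft_force: [0.2, -0.1, -0.0]
finger_gap: 51.6
3.25 [507.3 -82.1 277. ] [ 0.2 -0.1 -0. ] 51.6
wrist jar 58 64 23 [560.1 -71.7  41.1] rms 0.3 mean [584.2 -86.7  62. ]
wrist jar 64 70 151 [560.  -71.8  40.2] rms 0.4 mean [569.2 -75.7  68.5]
wrist jar 70 76 513 [559.9 -71.8  38.3] rms 0.9 mean [564.1 -72.5  72.9]
wrist jar 76 82 1051 [560.  -71.9  34. ] rms 1.8 mean [562.3 -72.3  79.6]
wrist jar 82 88 431 [559.4 -71.7  30. ] rms 1.1 mean [567.9 -74.7  83.2]
wrist jar 90 112 2539 [560.4 -72.2  18.8] rms 6.5 mean [560.8 -72.2 105.7]
wrist stand z 20.5 n 1076 41 [541.7 -70.3] rms 0.42
  return _methods._mean(a, axis=axis, dtype=dtype,
  ret = ret.dtype.type(ret / rcount)
Traceback (most recent call last):
  File "meas.py", line 28, in <module>
    for c in sys.argv[2:]: meas(c,sys.argv[1]+c)
                           ~~~~^^^^^^^^^^^^^^^^^
  File "meas.py", line 15, in meas
    H=Q[ConvexHull(Q[:,:2]).vertices][:,:2]
        ~~~~~~~~~~^^^^^^^^^
  File "scipy/spatial/_qhull.pyx", line 2492, in scipy.spatial._qhull.ConvexHull.__init__
  File "scipy/spatial/_qhull.pyx", line 280, in scipy.spatial._qhull._Qhull.__init__
ValueError: No points given
```

View pics/awrist.png

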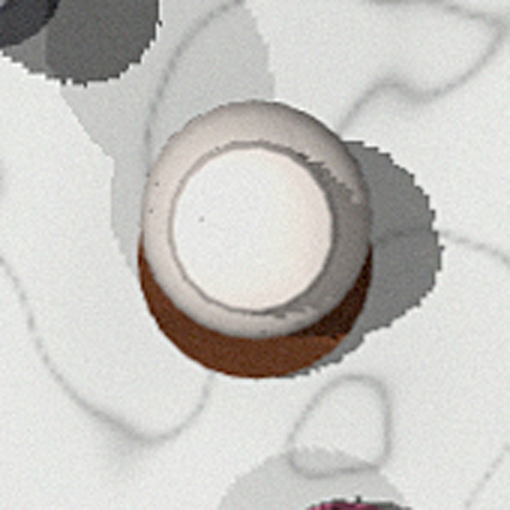

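```bash
sed -i 's/^    H=Q.*$//;s/^    from scipy.spatial.*$//' meas.py; python3 -m pendant '[[0.6,-3,-35,0,0],[0.6,-3,-35,0,0],[0.6,-3,-35,0,0],[0.6,-3,-30,0,0],[0.6,0,0,0,0],[0.6,0,0,0,0],[0.6,0,0,0,0],[0.6,0,0,0,0]]'
```

```text
time: 4.15
tool_pos: [642.9, -69.2, 277.0]
tcp_rot: [-180.0, -0.0, -90.0]
ft_force: [-0.7, 0.0, -0.9]
finger_gap: 50.9
```

Down beside the jar, on the far side (TCP z to about 50), y trimmed by 1 mm.

```bash
python3 -m pendant '[[0.6,1,0,30,0],[0.6,0,0,35,0],[0.6,0,0,35,0],[0.6,0,0,35,0],[0.6,0,0,30,0],[0.6,0,0,30,0],[0.6,0,0,20,0],[0.6,0,0,12,0],[0.6,0,0,0,0],[0.6,0,0,0,0]]'; python3 -m pendant '[[0.6,0,0,0,0],[0.6,0,0,0,0],[0.6,0,0,0,0]]'
python3 - <<'E'
from h import *
im,d=optics.snapshot('wrist'); cv2.imwrite('pics/b.png',im)
E
```

```text
time: 5.15
tool_pos: [643.7, -70.2, 50.7]
tcp_rot: [-179.9, -0.0, -90.0]
ft_force: [0.2, -0.5, 0.1]
finger_gap: 51.2
time: 5.45
tool_pos: [643.9, -70.1, 50.5]
tcp_rot: [-179.9, -0.0, -90.0]
ft_force: [0.5, 0.0, 0.2]
finger_gap: 51.3
```

View pics/b.png

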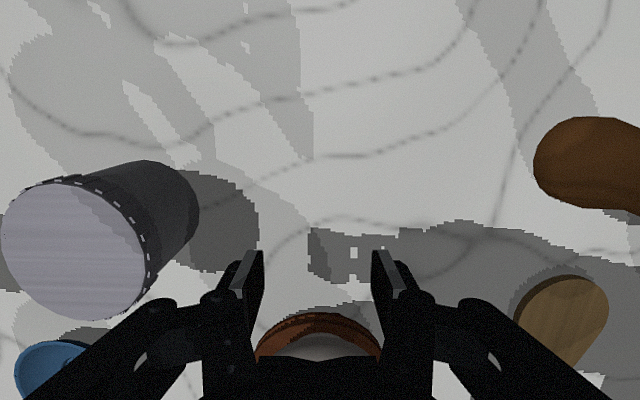

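Fingers at the far side of the jar: both tips clear of the tin (left) and paddle (right), and the stand's far rim shows between them at about (318,325). I'll approach slowly now.

```bash
python3 -m pendant '[[0.6,0,6,0,0],[0.6,0,6,0,0],[0.6,0,6,0,0],[0.6,0,4,0,0],[0.6,0,2,0,0],[0.6,0,2,0,0],[0.6,0,1,0,0],[0.6,0,1,0,0],[0.6,0,1,0,0],[0.6,0,1,0,0]]'; python3 -m pendant '[[0.6,0,1,0,0],[0.6,0,1,0,0],[0.6,0,1,0,0],[0.6,0,1,0,0],[0.6,0,0,0,0]]'
```

```text
time: 6.5
tool_pos: [613.2, -69.9, 49.3]
tcp_rot: [-180.0, 0.0, -90.0]
ft_force: [-0.1, -0.5, -0.8]
finger_gap: 50.9
time: 7.0
tool_pos: [609.0, -69.9, 49.3]
tcp_rot: [180.0, 0.0, -90.0]
ft_force: [0.4, 0.6, 0.5]
finger_gap: 51.2
```

```bash
python3 -m pendant '[[0.6,0,1,0,0],[0.6,0,1,0,0],[0.6,0,1,0,0],[0.6,0,1,0,0]]';python3 meas.py c scene top
```

```text
time: 7.4
tool_pos: [605.1, -69.9, 49.3]
tcp_rot: [-180.0, 0.0, -90.0]
ft_force: [-0.1, 0.0, -0.0]
finger_gap: 51.3
7.4 [605.1 -69.9  49.3] [-0.1  0.  -0. ] 51.3
scene jar 58 64 17 [565.9 -71.1  36.5] rms 1.1 mean [599.2 -69.   61.4]
scene jar 64 70 34 [564.4 -72.   37.4] rms 3.1 mean [597.5 -61.6  67.6]
scene jar 70 76 36 [561.2 -73.   38.2] rms 2.3 mean [592.1 -71.2  73.1]
scene jar 76 82 47 [559.5 -69.9  35.9] rms 4.2 mean [584.2 -76.4  79. ]
scene jar 90 112 18 [577.9 -69.6  40. ] rms 2.6 mean [586.7 -98.8 103.9]
scene stand z 20.1 n 66 26 [542.3 -71.2] rms 1.38
top jar 64 70 26 [559.6 -73.9  40.8] rms 0.6 mean [544.  -69.6  67. ]
top jar 70 76 59 [559.6 -74.   38.6] rms 1.3 mean [547.5 -72.8  73.5]
top jar 76 82 105 [559.8 -74.   35. ] rms 2.4 mean [546.3 -71.7  79. ]
top jar 82 88 73 [560.3 -74.1  30.8] rms 2.0 mean [550.9 -73.2  84.2]
top jar 90 112 263 [556.7 -73.5  19. ] rms 8.1 mean [556.8 -73.  106.4]
top stand z 21.6 n 293 44 [542.1 -72.6] rms 1.28
```

```bash
python3 -m pendant '[[0.6,0,1,0,0],[0.6,0,1,0,0],[0.6,0,1,0,0],[0.6,0,1,0,0],[0.6,0,1,0,0]]';python3 -m pendant '[[0.6,0,1,0,0],[0.6,0,1,0,0],[0.6,0,1,0,0],[0.6,0,1,0,0]]';python3 meas.py d top
```

```text
time: 8.0
tool_pos: [600.1, -70.0, 49.4]
tcp_rot: [-180.0, -0.0, -90.0]
ft_force: [1.4, -1.4, -0.2]
finger_gap: 51.0
time: 8.4
tool_pos: [596.1, -69.9, 49.3]
tcp_rot: [-180.0, 0.0, -90.0]
ft_force: [2.0, 0.1, 0.1]
finger_gap: 51.2
8.4 [596.1 -69.9  49.3] [2.  0.1 0.1] 51.2
top jar 64 70 26 [553.1 -71.3  40.8] rms 0.7 mean [536.4 -70.5  68. ]
top jar 70 76 58 [552.6 -71.3  38.8] rms 1.3 mean [537.9 -70.1  73.4]
top jar 76 82 94 [553.3 -71.1  35.2] rms 2.2 mean [540.1 -71.   79.2]
top jar 82 88 79 [553.2 -71.3  30.8] rms 2.1 mean [542.5 -67.6  84.3]
top jar 90 112 266 [549.  -70.4  18.6] rms 10.3 mean [549.5 -69.2 106.2]
top stand z 21.9 n 224 44 [542.1 -72.3] rms 1.25
```

```bash
python3 -m pendant '[[0.6,0.2,1,0,0],[0.6,0.2,1,0,0],[0.6,0.2,1,0,0],[0.6,0.2,1,0,0],[0.6,0.2,1,0,0],[0.6,0,1,0,0],[0.6,0,1,0,0],[0.6,0,1,0,0]]';python3 -m pendant '[[0.6,0,0.5,0,0],[0.6,0,0.5,0,0],[0.6,0,0,0,0]]';python3 meas.py e top
```

```text
time: 9.25
tool_pos: [588.1, -71.0, 49.3]
tcp_rot: [-180.0, -0.0, -90.0]
ft_force: [1.9, 0.8, 0.5]
finger_gap: 51.3
time: 9.55
tool_pos: [587.0, -71.0, 49.3]
tcp_rot: [180.0, -0.0, -90.0]
ft_force: [1.1, -0.4, 1.5]
finger_gap: 50.9
9.55 [587.  -71.   49.3] [ 1.1 -0.4  1.5] 50.9
top jar 64 70 16 [543.1 -72.7  40.7] rms 0.7 mean [522.  -68.4  67. ]
top jar 70 76 67 [543.3 -72.5  39. ] rms 1.2 mean [528.2 -69.6  73.2]
top jar 76 82 99 [543.8 -72.6  34.9] rms 2.4 mean [530.7 -71.1  79.2]
top jar 82 88 72 [543.9 -73.2  31. ] rms 2.0 mean [532.1 -69.7  84.4]
top jar 90 112 253 [539.9 -71.5  18.8] rms 10.9 mean [540.8 -70.3 106.2]
top stand z 21.9 n 144 52 [541.9 -72.5] rms 1.38
```

```bash
python3 -m pendant '[[0.6,0,0.5,0,0],[0.6,0,0.5,0,0],[0.6,0,0.5,0,0],[0.6,0,0,0,0],[0.6,0,-1,0,0],[0.6,0,-4,0,0],[0.6,0,-8,0,0],[0.6,0,-15,0,0],[0.6,0,-20,0,0],[0.6,0,0,0,0]]';python3 -m pendant '[[0.6,0,0,-30,0],[0.6,0,0,-35,0],[0.6,0,0,-40,0],[0.6,0,0,-40,0],[0.6,0,0,-40,0],[0.6,0,0,-40,0],[0.6,0,35,0,0],[0.6,0,35,0,0],[0.6,0,35,0,0],[0.6,0,35,0,0]]';python3 -m pendant '[[0.6,0,0,0,0],[0.6,0,0,0,0],[0.6,0,0,0,0]]'; python3 meas.py f wrist top
```

```text
time: 10.6
tool_pos: [635.9, -71.0, 49.6]
tcp_rot: [-179.9, -0.0, -90.0]
ft_force: [-0.0, -0.5, 0.5]
finger_gap: 51.3
time: 11.6
tool_pos: [492.1, -70.9, 273.9]
tcp_rot: [180.0, 0.0, -90.0]
ft_force: [0.3, 0.1, 0.5]
finger_gap: 51.2
time: 11.9
tool_pos: [494.3, -71.1, 274.6]
tcp_rot: [-179.9, -0.0, -90.0]
ft_force: [0.5, 0.1, -0.5]
finger_gap: 51.5
11.9 [494.3 -71.1 274.6] [ 0.5  0.1 -0.5] 51.5
wrist jar 58 64 25 [542.5 -70.3  40.9] rms 0.2 mean [573.4 -71.9  62.2]
wrist jar 64 70 154 [542.3 -70.5  40.2] rms 0.4 mean [550.6 -71.1  68.4]
wrist jar 70 76 524 [542.2 -70.5  38.2] rms 0.9 mean [547.9 -70.2  73. ]
wrist jar 76 82 1065 [542.3 -70.5  33.8] rms 1.8 mean [544.6 -70.5  79.6]
wrist jar 82 88 418 [541.6 -70.5  29.9] rms 1.1 mean [552.4 -70.3  83.2]
wrist jar 90 112 2533 [542.8 -70.5  18.8] rms 6.5 mean [543.2 -70.6 105.6]
wrist stand z 20.7 n 310 46 [541.1 -70.1] rms 0.42
  return _methods._mean(a, axis=axis, dtype=dtype,
  ret = ret.dtype.type(ret / rcount)
Traceback (most recent call last):
  File "meas.py", line 28, in <module>
    for c in sys.argv[2:]: meas(c,sys.argv[1]+c)
                           ~~~~^^^^^^^^^^^^^^^^^
  File "meas.py", line 21, in meas
    x,e=circ(E,47.5,c); c=x
        ~~~~^^^^^^^^^^
  File "meas.py", line 5, in circ
    s=least_squares(f,list(c0)+([] if R0 else [35]),loss='soft_l1',f_scale=1.0); return s.x,np.sqrt(np.mean(s.fun**2))
  File "meas.py", line 4, in <lambda>
    f=lambda t:(np.hypot(xy[:,0]-t[0],xy[:,1]-t[1])-(R0 or t[2]))
                         ~~^^^^^
IndexError: too many indices for array: array is 1-dimensional, but 2 were indexed
```

View pics/fwrist.png

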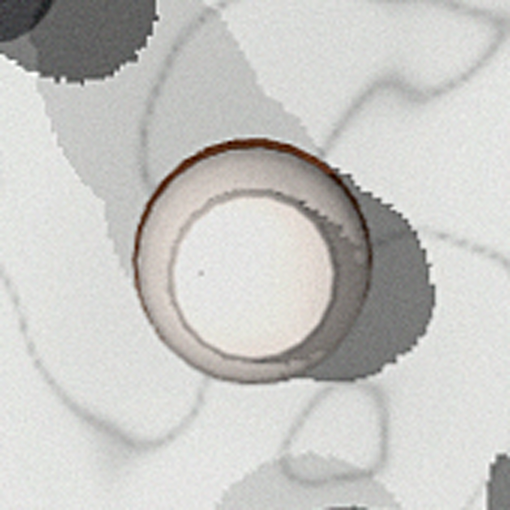

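The jar is ringed by the stand's dark rim at crop (252,140) along the far edge. That fits the camera's parallax, and the wrist fits put the two axes about 1.2 mm apart. The hand is 165 mm above the jar.

```bash
python3 -c "from bench import hand_in; print(hand_in())"
```

```text
the job is handed in; nothing more can be done
None
```

The jar is centred on its stand and the job is handed in. I slid it about 18 mm towards the robot with one slow push at belly height, using both half-open fingertips. Then I backed the hand off and raised it well clear.

**Last wrist-camera check:**

| | x (mm) | y (mm) |
|---|---|---|
| Jar axis | 542.3 | −70.5 |
| Stand axis | 541.1 | −70.1 |

- **Centring:** the axes are about 1.2 mm apart (6 mm allowed).
- **Upright:** the circle fits at every height share the same centre, so the jar stands upright.
- **Stand:** it moved less than 1 mm.
- **Force:** the wrist read at most about 2 N at the pauses during the push.
- **Time:** the job took about 12 s of the 48 s.

**Checks that failed or disagreed:**
- The final top-camera check failed because the hand blocked its view. Its last reading, 1.5 mm of push earlier, put the jar about 1.5 mm short of centre, which agrees with the wrist result.
- The top and wrist cameras differ by about 2 mm in y, within their calibration, so I compared jar and stand only within one camera.
- I did not re-measure the other things on the counter at the end. The wrist view beside the jar showed the fingers clear of the tin and paddle, and the wrist force away from the jar stayed at noise level.

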